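# Change the price tag and sample fruit at a greengrocer's counter

### The arm

A 6-joint arm with a two-finger parallel gripper is mounted at the origin on the work surface. World frame = base frame: x ahead of the robot, y to its left, z up, the work surface at z = 0. Lengths are in m, angles in degrees, forces in N, time in s.
With the tool pointing down it reaches from about 0.425 to 0.95 m from the base axis. Payload 14.7 kg.
Tool frame: the origin (TCP) lies at the very end of the fingers, on their centre line; the grasp point (between the pads) lies 19 mm behind it (arm.pinch_z is the z of the grasp point in the tool frame, in m); z points along the fingers, y is the line along which they close (so a half turn about z gives the same grasp; the last joint's range is limited). The gripper opens to 85 mm and grips with 20 to 120 N. Pads are 22 mm wide; open, the fingers measure 114 mm over their backs; the gripper's body (76 mm by 85 mm) begins 54 mm behind the grasp point. The pads swing forward as they close: fully open they stand 13 mm farther back than shut.
Start: joints at [-71.883, 27.513, 91.461, -0, 61.026, -2.67], TCP at [0.231, -0.608, 0.231] pointing down, gripper open.
Joint ranges: [-157.49, 157.49], [-46.99, 117.5], [13.45, 153.17], [-89.5, 269.5], [5.16, 153.95], [-167.48, 167.48]. Speed limits (degrees/s): [108.29, 108.29, 136.94, 172.46, 172.46, 172.46].

### API

Orientations are given as a 3x3 rotation matrix whose columns are the frame's x, y, z axes.
In Python, from cell import arm, optics gives the robot as it stands. The module is installed in compiled form; this text tells all that it offers.
- The arm moves only by the tool play_rows, never from a script. Its argument "commands" is text: rows parted by semicolons, each of 4 numbers parted by spaces: the shift along the tool's x, y, z as a fraction of full scale, then the turn about the tool's z as a fraction of full scale. A call has 1 to 8 rows; each row shifts and turns the commanded pose from where the row before left it, along the tool's axes as they then stand; what a row does not reach is not made up. Full scale, the value 1, is 8 cm for a shift and 360 degrees for a turn. A row lasts 1/8 s, in which the tool goes at most 62.5 mm and 10.7 degrees, less where a joint would pass 70% of its speed; a pose out of reach is approached as far as the arm can. A call with a number of a shift or a turn outside -1 to 1 is refused whole. A call with a gripper value outside its range is refused whole. "jaw" is the opening, from -1 (shut) to 1 (fully open), set as the call begins (left out, the last holds). The fingers move at their own pace and stop on an object; the grip force is fixed at half the most. Time passes only in rows, so rows that do not move let the fingers close. It gives the time, the measured TCP pose, the force, the opening and the grip force at its end, in the units of the state.
- arm.sense(): the state, without advancing time (a new reading comes with each control period).
- optics.get_image(name): name is "scene" or "top" or "wrist"; returns the picture (400x640x3 uint8, blue, green, red); there is no depth.
- optics.camera_model(name): a dict with "fx", "fy", "cx", "cy" (pixels), "distortion" ([k1, k2, p1, p2, k3] as OpenCV has them; the pictures are not rectified), "pose" (4x4, takes a point from camera to world coordinates). Camera axes: x right, y up, looking along -z (the intrinsics and any distortion apply to the point x, -y, -z); pixel columns grow to the right and rows downward; lengths in m; the calibration is good to about 2 mm. A picture is of the moment at which its call begins: read the wrist's pose just before it. camera_model takes no time and is no camera call; for the wrist camera it gives the pose at the moment of the call.
- arm.job_done(): hands the job in; it is judged then, once.
Trained networks look in the newest picture that a camera, given by its name, has taken for a name from the list of things; names that differ only in an ending like _2 or _b are one class to them, and where a whole thing is asked for, a point or a joint stands for the part that bears it (a point fixed in the world has none). Each returns a list of dicts, best first, with "score" (0 to 1); they miss things now and then, are a little off and sometimes report something else, mostly with a low value. They report only what shows in the picture. A call takes as long as a camera call. They do not tell look-alikes from the thing itself.
- optics.recognise(label, camera): "xyz" ([x, y, z] in m, in world coordinates, good to about 4 mm: the middle of the surface that is visible of it).
The state is a dict: "clock": time; "joint_positions": joint angles; "qd": joint speeds; "joint_efforts": joint torques, N m; "eef_pos": TCP position; "orientation": TCP orientation; "force": force on the tool from outside, world axes, zero at the start; "ft_torque": the same for the moment, N m; "finger_gap": opening from 0.0 (shut) to 1.0 (fully open); "grip_force": force on a finger pad.
Only numpy, scipy, OpenCV 4.12 (cv2) and the standard library are available. Lean on these libraries where they do the work, as an engineer would, in place of code of your own. Each camera call takes 0.05 s, during which the arm holds its last target. There are 200 camera calls.

### The job

The counter display is changing to oranges. First take the blue price tag off its peg and stand it in the empty slot of the wooden rack, then hang the orange price tag by its eye on that peg; last, set the orange into the black display cup, letting it settle there before you let go. Set things down gently instead of dropping them, and leave the green tag, the apple and the jars where they are.

Things in the scene. Friction and masses are not known exactly. Their poses are not given: they have to be found in the camera images.
- blue_tag: blue rigid price tag, 80 g: board 8 thick (own x), 90 wide (y), 130 tall (z), both sides alike, with a round through eye of diameter 28, its centre 86 mm above the lower edge at mid-width (30 mm of solid board above the eye). Origin: middle of the lower edge. Starts hanging upright about mid-peg, faces square to the peg.
- orange_tag: orange-coloured price tag, same size, shape, eye and origin as the blue one. Starts standing upright in one of the rack's three slots, faces square to the rack's x axis.
- orange_tag_eye (a point): centre of the orange tag's 28 mm eye, at mid-thickness, 86 mm above its lower edge; axes as the tag's.
- green_tag: green price tag, same size and origin, standing in another rack slot; stays there.
- rack: fixed wooden tag rack, 210 long (own x), 120 wide (y), origin at the centre of its underside. Three slots at x = -70, 0, +70 mm, floor 8 mm above the counter, each 16 mm wide in x between round-topped walls (tops 43 mm above the counter) and 106 mm long in y between side strips (tops 30 mm). Tags stand with the lower edge on the floor.
- free_slot: thin white strip on the floor of the rack's empty slot (which one varies), 14 x 100 mm, nothing to feel. Origin: centre of that slot at floor level, 8 mm above the counter; axes as the rack's.
- stand: fixed hanger stand: dark round foot, diameter 110, 12 high; metal rod, diameter 8, upright at its centre, bent into a level peg along own -x, towards the robot. Origin: centre of the underside. Peg axis 200 mm above the counter, x = -10 to -80 mm, red end ball of diameter 14. A hanging tag's eye centre lies 10 mm below the peg axis.
- peg_tip (a point): centre of the red ball on the peg's free end, 80 mm from the upright, 200 mm above the counter; axes as the stand's.
- orange: the orange: orange-coloured ball of diameter 62, 130 g. Origin: its centre. Starts resting in one of the two ring nests (120 mm apart, rims 18 mm high, outer diameter 58 or less) of the cardboard fruit tray, its centre 42 mm above the counter.
- apple: green apple, same size and origin, in the tray's other nest; stays there.
- cup: fixed black display cup: foot of diameter 84 and 8 high, on it a ring of inner radius 20 and outer radius 26 mm with its rim 40 mm above the counter. Origin: centre of its underside. The orange rests on the rim.
- cup_seat (a point): where the orange's centre lies when it is seated in the cup: on the cup's axis, 64 mm above the counter.
- pickle_jar: loose greenish glass jar with white lid, diameter 76, 115 high, origin at the centre of its base; stays where it is.
- jam_jar: loose dark red jam jar with brass lid, diameter 68, 90 high, origin at the centre of its base; stays where it is.
Mind the look-alikes: they are no part of the job. Several things have the shape of the orange_tag; the one meant has the colours described above. Several things have the shape of the cup; the one meant has the colours described above.

How it is judged (in metres and radians):
On the way, in this order (a step that is already met when the one before it is completed fails the run):
1. the blue tag stands in the empty slot of the rack, let go (x of blue_tag in the frame of free_slot between -0.009 and 0.009 m and y of blue_tag in the frame of free_slot between -0.013 and 0.013 m and z of blue_tag in the frame of free_slot below 0.006 m and angle between blue_tag's own z axis and vertical below 0.3 rad and contact force between blue_tag and the fingers below 0.05 N and linear speed of blue_tag below 0.03 m/s), for 0.2 s.
2. the orange tag hangs by its eye on the peg, let go (x of orange_tag_eye in the frame of stand between -0.078 and -0.006 m and y of orange_tag_eye in the frame of stand between -0.011 and 0.011 m and z of orange_tag_eye in the frame of stand between 0.184 and 0.198 m and angle between orange_tag's own z axis and vertical below 0.25 rad and contact force between orange_tag and stand above 0.2 N and contact force between orange_tag and the fingers below 0.05 N), for 0.2 s.
3. the orange rests in the cup while the fingers still hold it (distance between orange and cup_seat below 0.007 m and contact force between orange and cup above 0.15 N and contact force between orange and the fingers above 0.3 N), for 0.1 s.
At the end, for the whole second after the job is handed in: Blue tag on the free slot's floor (9 mm across, 13 along, within 6 of the floor, lean under 17 deg); orange tag's eye on the peg (11 mm sideways, 2 to 16 below its axis, tilt under 14 deg); orange within 7 mm of the cup's seat; all released and at rest (all of step 1 and all of step 2 and distance between orange and cup_seat below 0.007 m and contact force between orange and cup above 0.15 N and contact force between orange and the fingers below 0.05 N and linear speed of each of orange_tag, orange below 0.03 m/s); the robot touches nothing.
It fails at once if the green tag, the apple or a jar is moved more than 25 mm (distance of any of green_tag, apple, pickle_jar, jam_jar from where it was at the start of the episode above 0.025 m).
It fails at once if a tag or the orange is dropped: faster than 0.65 m/s while not held, a fall of about 22 mm ((linear speed of blue_tag above 0.65 m/s and contact force between blue_tag and the fingers below 0.05 N) or (linear speed of orange_tag above 0.65 m/s and contact force between orange_tag and the fingers below 0.05 N) or (linear speed of orange above 0.65 m/s and contact force between orange and the fingers below 0.05 N)).
It also fails if it takes over 72 s, if anything falls off the work surface, if the arm or the gripper's body presses on something with over 40 N, if the wrist force passes 120 N, or if a joint passes its speed limit or range.

## Working session

There is one attempt and no reset: what is moved stays moved. The work goes in short steps, Python scripts to look and compute and a tool call to move; the robot and the scene stay as the last step left them, time stands still between calls to the robot, and variables do not carry over. Pictures are saved under pics/ and viewed, at most 10 in all, crops included, and the job is handed in when it is done.

Besides the shell and the picture viewer there is one more tool, called after "Call:" as name(argument=value, ...), one argument or row to a line, values as JSON. play_rows: Moves the arm, as the interface text tells. Shift numbers are shares of 8 cm and turn numbers shares of 360 degrees, none past 1 either way. Its arguments: {"type":"object","properties":{"commands":{"type":"string"},"jaw":{"type":"number"}},"required":["commands"]}

```bash
mkdir -p pics; cat > h.py <<'E'
import numpy as np, cv2
from cell import arm, optics
def snap(cam,fn=None):
    m=optics.camera_model(cam); im=optics.get_image(cam)
    if fn: cv2.imwrite('pics/'+fn,im)
    return im,m
def proj(m,P):
    P=np.atleast_2d(P); T=np.linalg.inv(m['pose']); c=P@T[:3,:3].T+T[:3,3]
    c=c*[1,-1,-1]; K=np.array([[m['fx'],0,m['cx']],[0,m['fy'],m['cy']],[0,0,1.]])
    return cv2.projectPoints(c.reshape(-1,1,3),np.zeros(3),np.zeros(3),K,np.array(m['distortion'],float))[0].reshape(-1,2)
def ray(m,uv):
    K=np.array([[m['fx'],0,m['cx']],[0,m['fy'],m['cy']],[0,0,1.]])
    p=cv2.undistortPoints(np.array(uv,float).reshape(-1,1,2),K,np.array(m['distortion'],float)).reshape(-1,2)
    d=np.c_[p[:,0],-p[:,1],-np.ones(len(p))]@m['pose'][:3,:3].T
    return m['pose'][:3,3],d
def atz(m,uv,z):
    o,d=ray(m,uv); return o+d*((z-o[2])/d[:,2])[:,None]
def tri(m1,uv1,m2,uv2):
    o1,d1=ray(m1,uv1);o2,d2=ray(m2,uv2);out=[]
    for a,b in zip(d1,d2):
        s=np.linalg.lstsq(np.c_[a,-b],o2-o1,rcond=None)[0]
        p,q=o1+a*s[0],o2+b*s[1]; out.append(np.r_[(p+q)/2,np.linalg.norm(p-q)])
    return np.array(out)
E
python3 - <<'E'
from h import *
np.set_printoptions(precision=4,suppress=True)
for c in ['scene','top','wrist']:
    im,m=snap(c,c+'0.png'); print(c,m['pose'].round(3).tolist(),m['fx'],m['cx'],m['cy'],m['distortion'])
for c in ['scene','top']:
  for l in ['blue_tag','orange_tag','green_tag','rack','free_slot','stand','peg_tip','orange','apple','cup','pickle_jar','jam_jar']:
    try: r=optics.recognise(l,c)
    except Exception as e: print(l,e); continue
    print(c,l,[(np.round(d['xyz'],3).tolist(),round(d['score'],2)) for d in r][:3])
print(arm.sense()['clock'],arm.pinch_z)
E
```

```text
scene [[-0.762, -0.547, 0.348, 0.864], [0.648, -0.632, 0.424, 0.435], [-0.012, 0.549, 0.836, 0.939], [0.0, 0.0, 0.0, 1.0]] 390.9793958030813 327.20294973146974 208.8196423973133 [-0.0988  0.      0.      0.      0.    ]
top [[0.011, 0.995, -0.098, 0.428], [-0.999, 0.014, 0.034, 0.051], [0.035, 0.098, 0.995, 0.976], [0.0, 0.0, 0.0, 1.0]] 367.97788383821955 316.80833970360464 204.1521600380204 [0.0257 0.     0.     0.     0.    ]
wrist [[0.354, 0.891, 0.283, 0.302], [-0.935, 0.337, 0.107, -0.581], [0.0, -0.303, 0.953, 0.374], [0.0, 0.0, 0.0, 1.0]] 312.2180719507278 321.270414391481 196.8355724881249 [-0.0629  0.      0.      0.      0.    ]
scene blue_tag [([0.582, 0.076, 0.189], 0.8)]
scene orange_tag [([0.444, 0.434, 0.113], 0.93), ([0.307, 0.335, 0.079], 0.65), ([0.437, 0.286, 0.096], 0.64)]
scene green_tag [([0.581, 0.27, 0.096], 0.73)]
scene rack [([0.514, 0.282, 0.029], 0.71)]
scene free_slot [([0.513, 0.28, 0.032], 0.41)]
scene stand [([0.626, 0.066, 0.015], 0.61)]
scene peg_tip [([0.628, 0.066, 0.013], 0.61)]
scene orange [([0.468, -0.321, 0.057], 0.67)]
scene apple [([0.588, -
[... 218 characters left out ...]
66, 0.203], 0.75)]
top orange_tag [([0.428, 0.433, 0.076], 0.74), ([0.428, 0.269, 0.137], 0.52)]
top green_tag [([0.568, 0.267, 0.108], 0.59)]
top rack [([0.488, 0.273, 0.013], 0.89)]
top free_slot [([0.501, 0.276, 0.012], 0.66)]
top stand [([0.637, 0.064, 0.008], 0.72), ([0.496, 0.276, 0.009], 0.63), ([0.574, 0.065, 0.206], 0.57)]
top peg_tip [([0.637, 0.062, 0.009], 0.78)]
top orange [([0.459, -0.331, 0.06], 0.67)]
top apple [([0.574, -0.32, 0.059], 0.76), ([0.491, 0.271, 0.016], 0.71)]
top cup [([0.459, -0.122, 0.011], 0.67), ([0.415, 0.008, 0.006], 0.61), ([0.69, 0.198, 0.093], 0.25)]
top pickle_jar [([0.724, -0.181, 0.113], 0.91)]
top jam_jar [([0.689, 0.198, 0.092], 0.69)]
1.35 -0.0187
```

View pics/scene0.png

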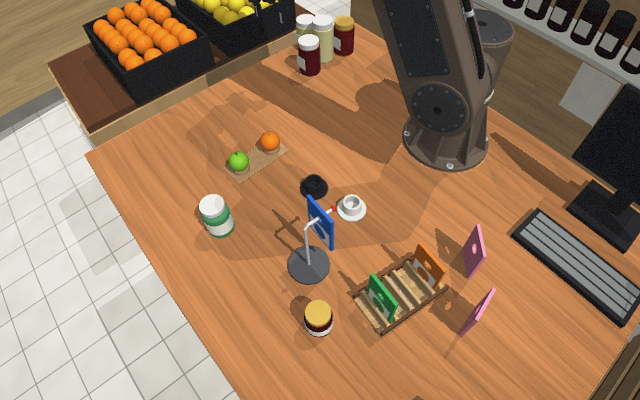

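View pics/top0.png

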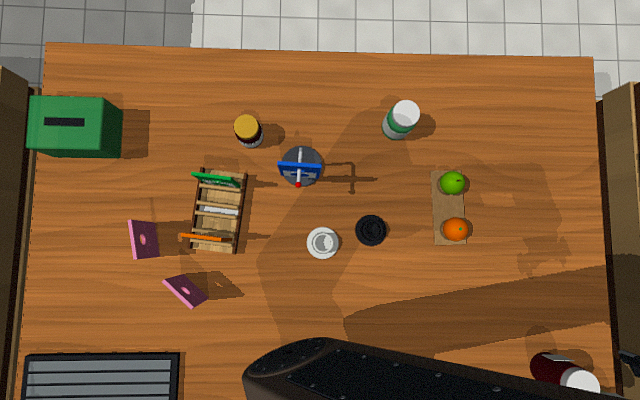

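The scene view shows the blue tag on the peg (320,222), with the green tag at (382,297) and the orange tag at (430,265) in the rack and the middle slot empty. 
- **Orange-shaped tags:** the orange tag is at scene (430,265). Two pink tags, at (475,250) and (478,312), stand outside the rack, so the orange one is meant. 
- **Cups:** the black one is at scene (314,187), top (371,230). The white one at scene (351,207) is a decoy, so the black one is meant. 

I'll confirm these in an enlarged crop.

```bash
python3 - <<'E'
import cv2
a=cv2.imread('pics/top0.png')[130:262,170:400]; b=cv2.imread('pics/scene0.png')[165:340,270:460]
cv2.imwrite('pics/ct.png',cv2.resize(a,None,fx=3.4,fy=3.4,interpolation=2)); cv2.imwrite('pics/cs.png',cv2.resize(b,None,fx=3.4,fy=3.4,interpolation=2))
E
```

```text
(no output)
```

View pics/ct.png

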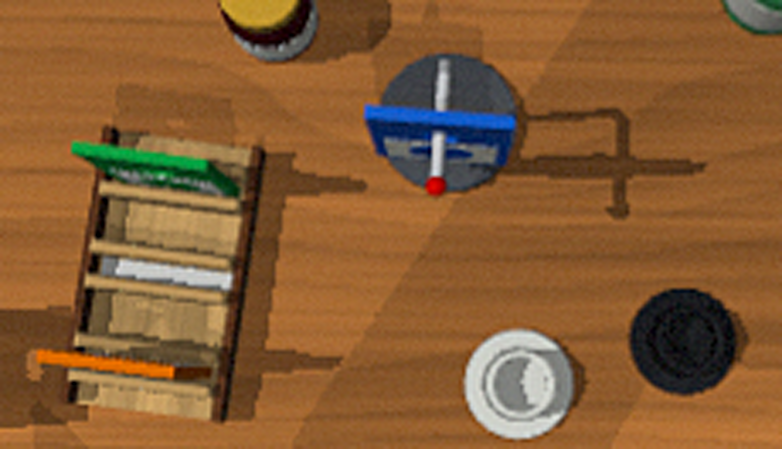

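View pics/cs.png

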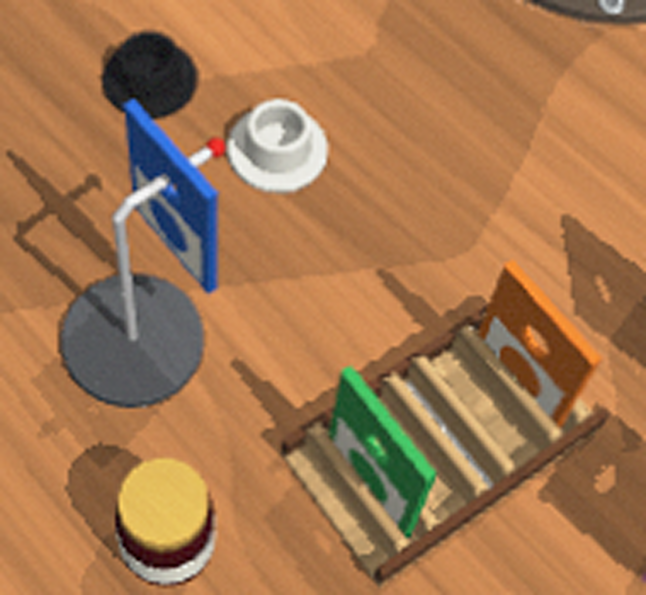

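The crops confirm it: the orange tag is in the robot-side slot, the middle slot with its white strip is empty, and the black cup is right of the white decoy. Next I'll triangulate the key points from both views.

```bash
cat >> h.py <<'E'
from scipy.optimize import least_squares
def fit(obs,z=None):
    """obs: list of (model, local points, pixels); fits x,y,yaw,(z)"""
    def P(p,l): c,s=np.cos(p[2]),np.sin(p[2]); return np.array(l)@np.array([[c,-s,0],[s,c,0],[0,0,1]]).T+[p[0],p[1],p[3] if z is None else z]
    f=lambda p: np.concatenate([(proj(m,P(p,l))-u).ravel() for m,l,u in obs])
    r=least_squares(f,[.5,.2,0.0]+([0.05] if z is None else []),loss='soft_l1'); return r.x,r.fun.reshape(-1,2)
E
python3 - <<'E'
from h import *
np.set_printoptions(precision=4,suppress=True)
mt,ms=optics.camera_model('top'),optics.camera_model('scene')
T=lambda *p:[(170+(x+.5)/3.4-.5,130+(y+.5)/3.4-.5) for x,y in p]; S=lambda *p:[(270+(x+.5)/3.4-.5,165+(y+.5)/3.4-.5) for x,y in p]
print('ball',tri(mt,T((437,186)),ms,S((218,147))))
print('foot',tri(mt,T((449,122)),ms,S((132,339))),'bend',tri(mt,T((444,63)),ms,S((120,214))))
# blue tag top-face end centres +y,-y
print('blue top',tri(mt,T((368,109),(514,119)),ms,S((210,200),(131,105))))
print('green top',tri(mt,T((74,149),(208,165)),ms,S((430,475),(346,373))))
print('orange top',tri(mt,T((37,357),(174,373)),ms,S((596,361),(511,266))))
# rack outer strip corners z=.03
A=T((264,148),(224,420),(71,402)); print('rack z.03',atz(mt,A,.03)); B=S((380,577),(604,411),(488,309)); print(atz(ms,B,.03))
print('strip z.008',atz(mt,T((232,288),(232,272),(117,260)),.008))
print('cup foot z.008',atz(mt,T((684,341)),.008),atz(ms,S((150,74)),.008))
s=arm.sense(); print(s['eef_pos'],s['orientation'])
E
```

```text
ball [[0.5447 0.0666 0.2006 0.0036]]
foot [[0.6258 0.0609 0.0057 0.0021]] bend [[0.6246 0.0629 0.1965 0.0021]]
blue top [[0.5868 0.108  0.2297 0.0027]
 [0.5807 0.0207 0.2337 0.0049]]
green top [[0.5765 0.3092 0.1372 0.0003]
 [0.5673 0.2222 0.132  0.0023]]
orange top [[0.4377 0.327  0.1367 0.0007]
 [0.427  0.2397 0.1334 0.0026]]
rack z.03 [[0.5989 0.2001 0.03  ]
 [0.3935 0.2235 0.03  ]
 [0.4058 0.3361 0.03  ]]
[[0.6159 0.3209 0.03  ]
 [0.4073 0.3425 0.03  ]
 [0.4107 0.2292 0.03  ]]
strip z.008 [[0.4933 0.2248 0.008 ]
 [0.5057 0.2252 0.008 ]
 [0.5137 0.3129 0.008 ]]
cup foot z.008 [[ 0.4568 -0.1247  0.008 ]] [[ 0.4548 -0.1242  0.008 ]]
[ 0.2307 -0.6077  0.2313] [[ 0.9349  0.3549 -0.    ]
 [ 0.3549 -0.9349  0.    ]
 [-0.     -0.     -1.    ]]
```

Call:
play_rows(
  commands="0 0 -0.15 -0.026;0 0 -0.15 -0.026;0 0 -0.15 -0.026;0 0 -0.15 -0.026;0 0 -0.15 -0.026;0 0 -0.15 -0.026;0 0 0 -0.026",
  jaw=1,
)

```text
clock: 2.22
eef_pos: [0.2308, -0.6081, 0.3044]
orientation: [[0.059, 0.998, 0.0], [0.998, -0.059, -0.002], [-0.002, 0.001, -1.0]]
force: [0.5, 0.5, -0.1]
finger_gap: 1.003
grip_force: 0.0
```

Call:
play_rows(
  commands="0.54 0.244 0 0;0.54 0.244 0 0;0.54 0.244 0 0;0.54 0.244 0 0;0.54 0.244 0 0;0.54 0.244 0 0;0.54 0.244 0 0;0.54 0.244 0 0",
)

```text
clock: 3.22
eef_pos: [0.4094, -0.2715, 0.3035]
orientation: [[0.065, 0.998, 0.0], [0.998, -0.065, -0.0], [-0.0, 0.0, -1.0]]
force: [1.4, -0.2, -0.4]
finger_gap: 1.002
grip_force: 0.0
```

Call:
play_rows(
  commands="0.54 0.244 0 0;0.54 0.244 0 0;0.54 0.244 0 0;0.54 0.244 0 0;0.54 0.244 0 0;0.54 0.244 0 0;0.54 0.244 0 0;0.4 0.22 0 0",
)

```text
clock: 4.22
eef_pos: [0.5849, 0.0528, 0.3034]
orientation: [[0.064, 0.998, 0.0], [0.998, -0.064, 0.0], [0.0, 0.0, -1.0]]
force: [0.3, -0.7, 1.0]
finger_gap: 0.995
grip_force: 0.0
```

Call:
play_rows(
  commands="0 0 0 0;0 0 0 0",
  jaw=0,
)

```text
clock: 4.47
eef_pos: [0.5839, 0.0507, 0.3031]
orientation: [[0.064, 0.998, -0.0], [0.998, -0.064, -0.0], [-0.0, -0.0, -1.0]]
force: [1.0, 0.2, 0.3]
finger_gap: 0.601
grip_force: 0.0
```

```bash
python3 - <<'E'
from h import *
np.set_printoptions(precision=4,suppress=True)
im,m=snap('wrist'); cv2.imwrite('pics/w1.png',im)
s=arm.sense(); print(s['clock'],s['eef_pos'],m['pose'])
print(proj(m,[[.5447,.0666,.2],[.584,.064,.234],[.5868,.108,.234],[.5807,.0207,.234],[.6246,.0629,.2]]))
E
```

```text
4.525 [0.5838 0.0503 0.3032] [[ 0.9979  0.0615  0.0203  0.5879]
 [-0.0648  0.9507  0.3034  0.1266]
 [-0.0006 -0.304   0.9527  0.4463]
 [ 0.      0.      0.      1.    ]]
[[273.294  178.1564]
 [321.7024 190.0441]
 [321.646  126.7663]
 [321.0275 245.4168]
 [371.6141 176.4046]]
```

View pics/w1.png

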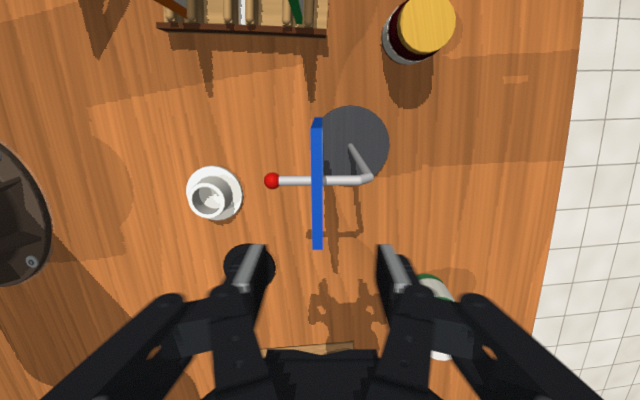

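The wrist view shows the blue tag edge-on at (317,127–249), the peg ball at (272,181) and the bend at (369,179). The tag is parallel to the fingers' closing plane.

```bash
python3 - <<'E'
from h import *
np.set_printoptions(precision=4,suppress=True)
im=cv2.imread('pics/w1.png'); m=optics.camera_model('wrist')
h=cv2.cvtColor(im,cv2.COLOR_BGR2HSV)
b=((h[...,0]>100)&(h[...,0]<130)&(h[...,1]>120)); b[260:]=0
n,l,st,c=cv2.connectedComponentsWithStats(b.astype(np.uint8)); i=1+np.argmax(st[1:,4])
for v in range(st[i,1],st[i,1]+st[i,3],8):
    u=np.where(l[v]==i)[0]; print(v,u.min(),u.max(),end=' | ')
r=((h[...,0]<5)|(h[...,0]>175))&(h[...,1]>180)&(h[...,2]>120); n,l2,s2,c2=cv2.connectedComponentsWithStats(r.astype(np.uint8)); print(s2[1:],c2[1:])
print(atz(m,[(317,188),(317,130),(317,248)],.234)); print('peg',atz(m,[(272,181),(345,180.5),(365,179)],.2))
E
```

```text
118 315 321 | 126 312 321 | 134 311 321 | 142 311 321 | 150 311 322 | 158 311 322 | 166 311 322 | 174 311 322 | 182 311 322 | 190 312 321 | 198 312 321 | 206 312 321 | 214 312 321 | 222 312 321 | 230 312 321 | 238 312 321 | 246 313 321 | [[264 173  14  15 174]] [[271.0805 180.1782]]
[[0.5807 0.0653 0.234 ]
 [0.5835 0.1057 0.234 ]
 [0.5774 0.0183 0.234 ]]
peg [[0.5433 0.0639 0.2   ]
 [0.6028 0.0604 0.2   ]
 [0.6191 0.0606 0.2   ]]
```

Call:
play_rows(
  commands="0.156 -0.045 0.1 0;0 0 0.3 0;0 0 0.3 0;0 0 0.3 0;0 0 0.165 0;0 0 0 0",
)

```text
clock: 5.28
eef_pos: [0.5808, 0.0636, 0.2094]
orientation: [[0.065, 0.998, -0.002], [0.998, -0.065, -0.0], [-0.0, -0.002, -1.0]]
force: [-0.4, -0.2, 0.6]
finger_gap: 0.498
grip_force: 0.0
```

Call:
play_rows(
  commands="0 0 0 0;0 0 0 0;0 0 0 0;0 0 0 0;0 0 0 0",
  jaw=-1,
)

```text
clock: 5.9
eef_pos: [0.5821, 0.0636, 0.2109]
orientation: [[0.064, 0.998, 0.002], [0.998, -0.064, 0.0], [0.0, 0.002, -1.0]]
force: [0.0, -0.1, 7.2]
finger_gap: 0.08
grip_force: 62.1
```

Call:
play_rows(
  commands="0 0 -0.06 0;0 0 -0.06 0;0 0 0 0",
)

```text
clock: 6.28
eef_pos: [0.5817, 0.0636, 0.2202]
orientation: [[0.064, 0.998, 0.001], [0.998, -0.064, 0.0], [0.0, 0.001, -1.0]]
force: [-0.4, -0.4, -1.4]
finger_gap: 0.079
grip_force: 61.1
```

Call:
play_rows(
  commands="0 -0.1 0 0;0 -0.2 0 0;0 -0.2 0 0;0 -0.2 0 0;0 -0.2 0 0;0 0 0 0",
)

```text
clock: 7.02
eef_pos: [0.5083, 0.0683, 0.2199]
orientation: [[0.064, 0.998, -0.0], [0.998, -0.064, -0.0], [-0.0, -0.0, -1.0]]
force: [-0.3, -0.1, -0.7]
finger_gap: 0.077
grip_force: 61.1
```

Call:
play_rows(
  commands="0 0 -0.2 0;0 0 -0.2 0;0.2 -0.03 -0.2 0;0.3 -0.03 0 0;0.3 -0.03 0 0;0.2 -0.01 0 0.008;0 0 0 0;0 0 0 0",
)

```text
clock: 8.02
eef_pos: [0.5071, 0.1482, 0.2682]
orientation: [[0.113, 0.994, 0.001], [0.994, -0.113, -0.0], [0.0, 0.001, -1.0]]
force: [-0.8, -0.4, -0.4]
finger_gap: 0.076
grip_force: 61.1
```

```bash
python3 - <<'E'
from h import *
np.set_printoptions(precision=4,suppress=True)
im,m=snap('wrist'); cv2.imwrite('pics/w2.png',im); np.savez('w2.npz',**m)
s=arm.sense(); print(s['clock'],s['eef_pos'],s['orientation'])
yaw=np.radians(-6.5);c,sn=np.cos(yaw),np.sin(yaw)
def R(x,y,z): return [.502+c*x-sn*y,.2745+sn*x+c*y,z]
print(proj(m,[R(-.07,0,.138),R(.07,0,.138),R(.105,-.06,.03),R(-.105,-.06,.03),R(0,0,.008),R(.105,.06,.03),R(-.105,.06,.03)]))
E
```

```text
8.075 [0.507  0.1481 0.2681] [[ 0.1139  0.9935  0.0004]
 [ 0.9935 -0.1139 -0.0001]
 [-0.      0.0004 -1.    ]]
[[211.5354  36.278 ]
 [385.2477  35.2236]
 [394.1583 107.8291]
 [217.3325 108.3326]
 [305.6921  55.764 ]
 [400.1819  -4.2322]
 [208.5992  -3.1254]]
```

View pics/w2.png

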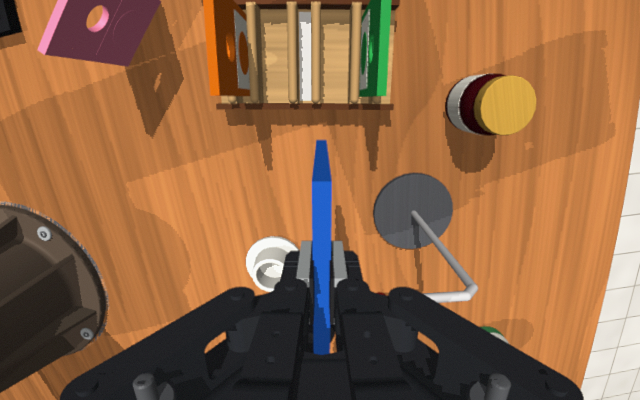

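The view shows the empty slot's white strip at (306,10–100), and the rack's near edge from (217,105) to (393,108). Both are close to the prediction. Refining now.

```bash
python3 - <<'E'
from h import *
np.set_printoptions(precision=4,suppress=True)
im=cv2.imread('pics/w2.png'); m=dict(np.load('w2.npz'))
h=cv2.cvtColor(im,cv2.COLOR_BGR2HSV)
w=(h[...,1]<40)&(h[...,2]>150)
pts=[]
for v in range(0,110,6):
    u=np.where(w[v,280:330])[0]+280
    if len(u): print(v,u.min(),u.max(),end=' | '); pts.append(((u.min()+u.max())/2,v))
p=atz(m,pts,.008); print(); print(p[[0,-1]]); f=np.polyfit(p[:,1],p[:,0],1); print('dx/dy',f[0],np.degrees(np.arctan(f[0])),'x at .2745',np.polyval(f,.2745))
for u in (235,280,330,370): print(u,[tuple(x) for x in im[96:114:2,u].tolist()])
# tags top face
for nm,lo,hi in(('or',8,16),('gr',55,80),('bl',105,125)):
    b=(h[...,0]>lo)&(h[...,0]<hi)&(h[...,1]>190)&(h[...,2]>60)
    for v in (10,40,70,85,95,150,175,190,220,240): 
        u=np.where(b[v,200:400])[0]+200
        if len(u)>3: print(nm,v,u.min(),u.max(),end='; ')
E
```

```text
12 300 303 | 18 300 310 | 24 300 310 | 30 300 310 | 36 300 310 | 42 300 310 | 48 300 310 | 54 300 310 | 60 300 310 | 66 300 310 | 72 300 310 | 78 300 310 | 84 300 310 | 90 300 310 | 96 300 310 | 
[[0.5032 0.3229 0.008 ]
 [0.4952 0.2283 0.008 ]]
dx/dy 0.11256207975843721 6.42229915967027 x at .2745 0.5009038203220806
235 [(51, 82, 112), (68, 105, 133), (58, 87, 111), (70, 106, 136), (34, 54, 80), (20, 36, 62), (34, 56, 94), (39, 70, 109), (41, 72, 110)]
280 [(109, 167, 211), (108, 163, 204), (105, 162, 204), (108, 166, 211), (37, 59, 99), (38, 61, 101), (39, 62, 104), (42, 78, 118), (42, 76, 120)]
330 [(113, 172, 217), (108, 165, 209), (107, 162, 206), (107, 163, 205), (36, 59, 99), (33, 57, 99), (35, 60, 100), (36, 66, 102), (38, 67, 103)]
370 [(36, 68, 50), (42, 66, 82), (40, 62, 80), (43, 66, 82), (24, 39, 63), (22, 38, 61), (22, 39, 61), (40, 71, 110), (39, 71, 110)]
or 10 204 241; or 40 206 245; or 70 208 246; or 85 209 236; or 95 210 249; gr 10 366 377; gr 40 370 377; gr 85 369 372; bl 150 316 325; bl 175 314 329; bl 190 313 330; bl 220 313 329; bl 240 313 329;
```

Call:
play_rows(
  commands="0.35 -0.056 0 0;0.4 -0.06 0 0;0.4 -0.06 0 0;0.423 -0.08 0 0;0 0 0.3 0;0 0 0.4 0;0 0 0.4 0;0 0 0.19 0",
)

```text
clock: 9.07
eef_pos: [0.5005, 0.2751, 0.1632]
orientation: [[0.115, 0.993, -0.002], [0.993, -0.115, -0.001], [-0.001, -0.002, -1.0]]
force: [-0.3, 0.3, -1.1]
finger_gap: 0.081
grip_force: 61.1
```

Call:
play_rows(
  commands="0 0 0 0;0 0 0 0",
)

```text
clock: 9.32
eef_pos: [0.5016, 0.2761, 0.1656]
orientation: [[0.115, 0.993, 0.001], [0.993, -0.115, 0.001], [0.001, 0.001, -1.0]]
force: [0.8, -0.0, 0.1]
finger_gap: 0.077
grip_force: 61.1
```

```bash
python3 - <<'E'
from h import *
a,m=snap('scene'); b,mt=snap('top')
s=arm.sense(); print(s['clock'],s['eef_pos'])
A=cv2.resize(a[200:340,340:480],None,fx=4,fy=4,interpolation=2); B=cv2.resize(b[140:280,170:225],None,fx=4,fy=4,interpolation=2)
cv2.imwrite('pics/p1.png',np.hstack([A,B]))
E
```

```text
9.425 [0.50155614 0.27619946 0.16567623]
```

View pics/p1.png

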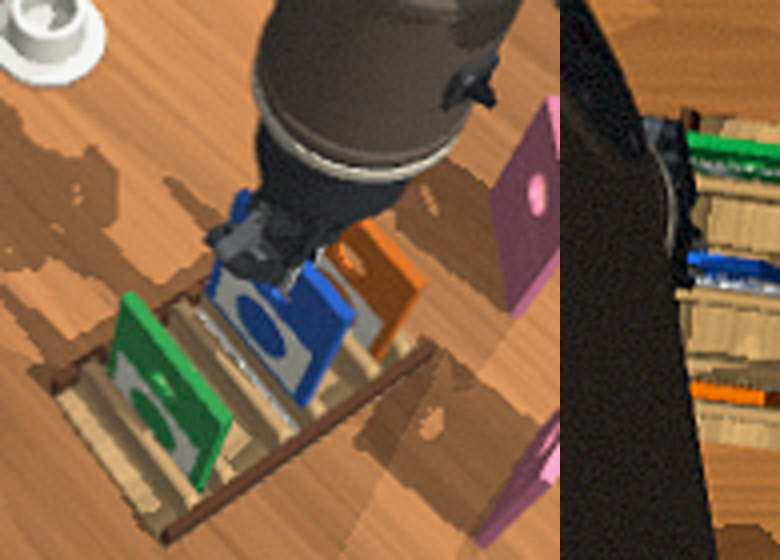

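The blue tag is aligned over the middle slot. Lowering it.

Call:
play_rows(
  commands="0 0 0.15 0;0 0 0.15 0;0 0 0.15 0;0 0 0.12 0;0 0 0 0",
)

```text
clock: 10.05
eef_pos: [0.5003, 0.2757, 0.1179]
orientation: [[0.114, 0.993, -0.002], [0.993, -0.114, -0.001], [-0.001, -0.001, -1.0]]
force: [0.3, -0.0, -0.6]
finger_gap: 0.079
grip_force: 61.1
```

Call:
play_rows(
  commands="0 0 0.025 0;0 0 0.025 0;0 0 0 0",
)

```text
clock: 10.42
eef_pos: [0.5011, 0.2761, 0.1152]
orientation: [[0.114, 0.993, 0.001], [0.993, -0.114, 0.0], [0.0, 0.001, -1.0]]
force: [-0.1, 0.7, 2.5]
finger_gap: 0.083
grip_force: 61.5
```

Call:
play_rows(
  commands="0 0 0 0;0 0 0 0;0 0 0 0;0 0 0 0",
  jaw=-0.4,
)

```text
clock: 10.92
eef_pos: [0.5009, 0.2759, 0.1149]
orientation: [[0.115, 0.993, -0.0], [0.993, -0.115, -0.0], [-0.0, -0.0, -1.0]]
force: [-0.0, -0.0, -0.4]
finger_gap: 0.304
grip_force: 0.0
```

Call:
play_rows(
  commands="0 0 -0.1 0;0 0 -0.3 0;0 0 -0.4 0;0 0 -0.4 0;0 0 -0.3 0;-0.2 -0.2 0 0;-0.3 -0.3 0 0;0 0 0 0",
)

```text
clock: 11.92
eef_pos: [0.4549, 0.2397, 0.2355]
orientation: [[0.115, 0.993, -0.001], [0.993, -0.115, -0.0], [-0.0, -0.001, -1.0]]
force: [-0.1, 0.4, 0.2]
finger_gap: 0.297
grip_force: 0.0
```

```bash
python3 - <<'E'
from h import *
np.set_printoptions(precision=4,suppress=True)
im,m=snap('wrist'); cv2.imwrite('pics/w3.png',im); np.savez('w3.npz',**m)
s=arm.sense(); print(s['clock'],s['eef_pos'],s['orientation'])
yaw=np.radians(-6.45);c,sn=np.cos(yaw),np.sin(yaw)
def R(x,y,z): return [.501+c*x-sn*y,.2745+sn*x+c*y,z]
print(proj(m,[R(-.07,.045,.138),R(-.07,-.045,.138),R(0,.045,.138),R(0,-.045,.138)]))
E
```

```text
11.975 [0.4563 0.2405 0.2357] [[ 0.1148  0.9934  0.0007]
 [ 0.9934 -0.1148  0.0003]
 [ 0.0004  0.0007 -1.    ]]
[[283.8254  85.623 ]
 [287.9421 202.0566]
 [379.3102  85.4394]
 [373.8673 201.7977]]
```

View pics/w3.png

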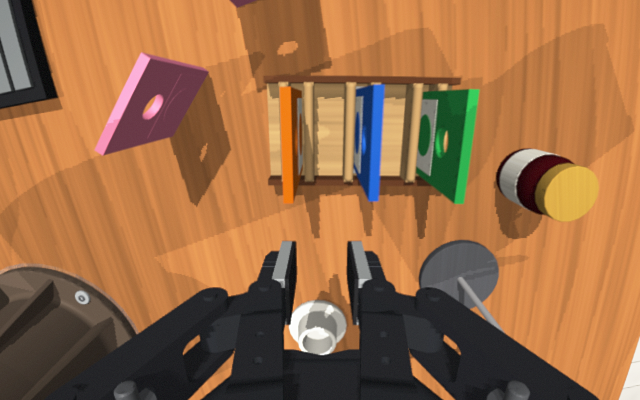

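The blue tag stands in the middle slot with its top edge at (376,86–200), as predicted. The orange tag's top edge is at (287,87–202).

```bash
python3 - <<'E'
from h import *
np.set_printoptions(precision=4,suppress=True)
im=cv2.imread('pics/w3.png'); m=dict(np.load('w3.npz')); h=cv2.cvtColor(im,cv2.COLOR_BGR2HSV)
b=(h[...,0]>8)&(h[...,0]<16)&(h[...,1]>190)&(h[...,2]>60)
for v in range(78,215,6):
    u=np.where(b[v,270:310])[0]+270
    if len(u): print(v,u.min(),u.max(),int(h[v,285,2]),end='; ')
for u in (282,286,290,296): print(u,im[140,u])
print(im[140,276:304].tolist())
print(atz(m,[(286,87),(286,143),(287,202)],.138))
E
```

```text
90 280 297 242; 96 280 300 242; 102 280 295 242; 108 281 295 242; 114 281 295 242; 120 281 300 242; 126 281 300 242; 132 281 300 242; 138 282 300 242; 144 282 300 242; 150 282 296 241; 156 282 296 242; 162 282 296 241; 168 283 296 240; 174 283 296 241; 180 283 299 241; 186 282 297 241; 192 282 295 241; 198 283 293 240; 282 [ 23 124 242]
286 [ 22 126 242]
290 [ 21 125 241]
296 [ 22  82 164]
[[125, 191, 233], [127, 192, 233], [128, 193, 233], [124, 187, 229], [99, 154, 202], [63, 134, 226], [23, 124, 242], [20, 126, 242], [22, 126, 242], [16, 124, 241], [22, 126, 242], [22, 127, 242], [19, 127, 242], [20, 127, 243], [21, 125, 241], [22, 110, 225], [13, 67, 136], [11, 49, 98], [10, 53, 109], [16, 73, 146], [22, 82, 164], [51, 89, 152], [85, 106, 133], [59, 84, 121], [18, 52, 101], [28, 60, 102], [69, 100, 129], [77, 116, 146]]
[[0.4379 0.3259 0.138 ]
 [0.4319 0.2853 0.138 ]
 [0.4256 0.2378 0.138 ]]
```

Call:
play_rows(
  commands="0.25 -0.2 0 0;0.23 -0.164 0.1 0;0 0 0.3 0;0 0 0.3 0;0 0 0.3 0;0 0 0.3 0;0 0 0.196 0;0 0 0 0",
)

```text
clock: 12.98
eef_pos: [0.4319, 0.2823, 0.1145]
orientation: [[0.114, 0.993, -0.001], [0.993, -0.114, -0.001], [-0.001, -0.001, -1.0]]
force: [-0.2, -0.7, -0.1]
finger_gap: 0.298
grip_force: 0.0
```

Call:
play_rows(
  commands="0 0 0 0;0 0 0 0;0 0 0 0;0 0 0 0",
  jaw=-1,
)

```text
clock: 13.48
eef_pos: [0.4325, 0.2826, 0.116]
orientation: [[0.114, 0.993, 0.001], [0.993, -0.115, 0.001], [0.001, 0.001, -1.0]]
force: [0.3, 0.5, 7.8]
finger_gap: 0.077
grip_force: 59.7
```

Call:
play_rows(
  commands="0 0 -0.1 0;0 0 -0.3 0;0 0 -0.4 0;0 0 -0.4 0;0 0 -0.4 0;0 0 -0.2 0;-0.2 0.08 0 0;-0.4 0.178 0 0",
)

```text
clock: 14.48
eef_pos: [0.4465, 0.2314, 0.2583]
orientation: [[0.113, 0.994, -0.001], [0.994, -0.113, -0.001], [-0.001, -0.001, -1.0]]
force: [0.7, -1.2, -0.8]
finger_gap: 0.077
grip_force: 58.6
```

Call:
play_rows(
  commands="-0.4 0.178 0 0;-0.4 0.178 0 0;-0.4 0.178 0 0;-0.4 0.178 0 0;-0.393 0.178 0 0;0 0 0.2 -0.0097;0 0 0.275 0;0 0 0 0",
)

```text
clock: 15.48
eef_pos: [0.4977, 0.0647, 0.2191]
orientation: [[0.054, 0.999, -0.005], [0.999, -0.054, -0.0], [-0.001, -0.005, -1.0]]
force: [-0.0, -0.1, -0.9]
finger_gap: 0.085
grip_force: 58.5
```

Call:
play_rows(
  commands="0 0 0 0;0 0 0 0",
)

```text
clock: 15.72
eef_pos: [0.4998, 0.0656, 0.2218]
orientation: [[0.054, 0.999, 0.001], [0.999, -0.054, 0.0], [0.0, 0.001, -1.0]]
force: [0.4, 0.0, -0.5]
finger_gap: 0.08
grip_force: 58.5
```

```bash
python3 - <<'E'
from h import *
np.set_printoptions(precision=4,suppress=True)
im,m=snap('wrist'); np.savez('w4.npz',**m)
s=arm.sense(); print(s['clock'],s['eef_pos'],s['orientation'],s['force'])
a,ms=snap('scene')
A=im[100:330,200:460]; B=a[150:300,270:400]
cv2.imwrite('pics/p4.png',np.vstack([cv2.resize(A,(452,400)),]) ); cv2.imwrite('pics/p4.png',np.hstack([cv2.resize(A,(452,400)),cv2.resize(B,(347,400))]))
h=cv2.cvtColor(im,cv2.COLOR_BGR2HSV)
r=(((h[...,0]<5)|(h[...,0]>175))&(h[...,1]>180)&(h[...,2]>120)).astype(np.uint8); n,l2,s2,c2=cv2.connectedComponentsWithStats(r); print(s2[1:],c2[1:])
i=1+np.argmax(s2[1:,4]); print(atz(m,[c2[i]],.2),proj(m,[[.5433,.065,.2]]))
h=cv2.cvtColor(a,cv2.COLOR_BGR2HSV)
r=(((h[...,0]<5)|(h[...,0]>175))&(h[...,1]>180)&(h[...,2]>120)).astype(np.uint8); r[:,:300]=0;r[:,380:]=0;n,l2,s2,c3=cv2.connectedComponentsWithStats(r); print(s2[1:],c3[1:])
j=1+np.argmax(s2[1:,4]); print(tri(m,[c2[i]],ms,[c3[j]]))
E
```

```text
15.775 [0.4998 0.0657 0.2218] [[ 0.0536  0.9986  0.001 ]
 [ 0.9986 -0.0536  0.    ]
 [ 0.0001  0.001  -1.    ]] [-0.2482 -0.8716 -1.6403]
[[388 222  22  23 404]] [[399.1411 232.6856]]
[[0.5439 0.0648 0.2   ]] [[398.1551 232.4031]]
[[331 206   5   5  18]] [[333.4444 207.6667]]
[[0.5436 0.0661 0.2006 0.0018]]
```

View pics/p4.png

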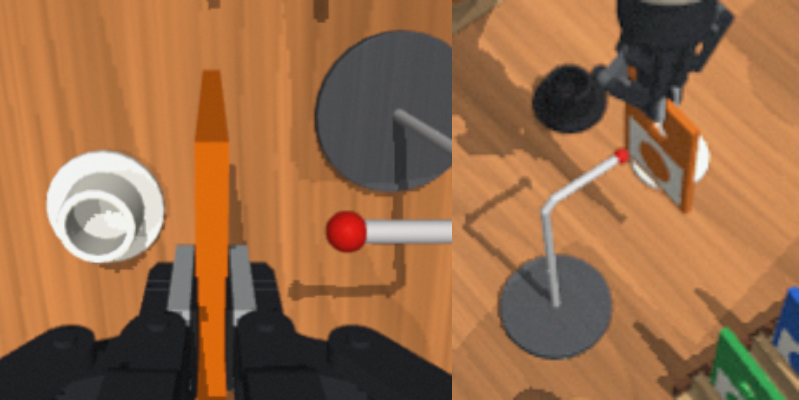

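The tag stands in front of the ball and level with it; the ball is at (.5438,.065,.2006). Threading the eye now.

Call:
play_rows(
  commands="0.03 0 0 0;0 0.12 0 0;0 0.12 0 0;0 0.12 0 0;0 0.12 0 0;0 0.12 0 0;0 0 0 0",
)

```text
clock: 16.7
eef_pos: [0.5482, 0.0654, 0.2211]
orientation: [[0.054, 0.999, 0.0], [0.999, -0.054, -0.0], [-0.0, 0.0, -1.0]]
force: [-0.1, -0.1, -1.3]
finger_gap: 0.078
grip_force: 58.7
```

Call:
play_rows(
  commands="0 0.12 0 0;0 0.12 0 0;0 0.12 0 0;0 0.14 0 0;0 0 0 0;0 0 0 0",
)

```text
clock: 17.45
eef_pos: [0.5872, 0.0633, 0.221]
orientation: [[0.054, 0.999, -0.001], [0.999, -0.054, -0.0], [-0.0, -0.001, -1.0]]
force: [0.3, -0.3, -0.8]
finger_gap: 0.074
grip_force: 58.7
```

No contact on the way in. Lowering onto the peg.

Call:
play_rows(
  commands="0 0 0.04 0;0 0 0.04 0;0 0 0.02 0;0 0 0 0",
)

```text
clock: 17.95
eef_pos: [0.5874, 0.0633, 0.2131]
orientation: [[0.054, 0.999, -0.0], [0.999, -0.054, -0.0], [-0.0, -0.0, -1.0]]
force: [-0.3, 0.1, -1.1]
finger_gap: 0.077
grip_force: 58.7
```

Call:
play_rows(
  commands="0 0 0.02 0;0 0 0 0",
)

```text
clock: 18.2
eef_pos: [0.5876, 0.0634, 0.2118]
orientation: [[0.054, 0.999, 0.0], [0.999, -0.054, 0.0], [0.0, 0.0, -1.0]]
force: [-1.3, 0.0, 2.4]
finger_gap: 0.078
grip_force: 59.3
```

Call:
play_rows(
  commands="0 0 0 0;0 0 0 0;0 0 0 0;0 0 0 0",
  jaw=-0.3,
)

```text
clock: 18.7
eef_pos: [0.5875, 0.0633, 0.2116]
orientation: [[0.054, 0.999, -0.0], [0.999, -0.054, 0.0], [0.0, -0.0, -1.0]]
force: [-0.0, 0.0, 1.3]
finger_gap: 0.35
grip_force: 0.0
```

Call:
play_rows(
  commands="0 0 -0.1 0;0 0 -0.3 0;0 0 -0.4 0;0 0 -0.4 0;0 0 -0.1 0;0 0 0 0",
)

```text
clock: 19.45
eef_pos: [0.5875, 0.0634, 0.3159]
orientation: [[0.054, 0.999, 0.001], [0.999, -0.054, 0.0], [0.0, 0.001, -1.0]]
force: [-0.5, -0.7, -0.4]
finger_gap: 0.35
grip_force: 0.0
```

```bash
python3 - <<'E'
from h import *
np.set_printoptions(precision=4,suppress=True)
im,m=snap('wrist'); a,ms=snap('scene'); b,mt=snap('top')
A=cv2.resize(im[60:280,200:460],(472,400)); B=cv2.resize(a[150:300,270:378],(288,400)); cv2.imwrite('pics/p5.png',np.hstack([A,B]))
s=arm.sense(); print(s['clock'],s['eef_pos'],s['orientation'])
for l in ['orange','cup']:
  for c in ['scene','top']:
    print(c,l,[(np.round(d['xyz'],3).tolist(),round(d['score'],2)) for d in optics.recognise(l,c)][:3])
h=cv2.cvtColor(b,cv2.COLOR_BGR2HSV); g=((h[...,0]>5)&(h[...,0]<16)&(h[...,1]>200)&(h[...,2]>100)).astype(np.uint8); g[:,:420]=0;g[:,480:]=0;g[:200]=0;g[250:]=0
n,l,st,ct=cv2.connectedComponentsWithStats(g); i=1+np.argmax(st[1:,4]); print(st[i],ct[i])
h=cv2.cvtColor(a,cv2.COLOR_BGR2HSV); g=((h[...,0]>5)&(h[...,0]<16)&(h[...,1]>200)&(h[...,2]>100)).astype(np.uint8); g[:,:250]=0;g[:,290:]=0;g[:120]=0;g[165:]=0
n,l,st,cs=cv2.connectedComponentsWithStats(g); j=1+np.argmax(st[1:,4]); print(st[j],cs[j])
mid=lambda s:[(s[0]+s[2]/2-.5,s[1]+s[3]/2-.5)]
print(tri(mt,[ct[i]],ms,[cs[j]]))
E
```

```text
19.6 [0.5869 0.0633 0.3145] [[ 0.0538  0.9986 -0.0017]
 [ 0.9986 -0.0538 -0.0001]
 [-0.0002 -0.0017 -1.    ]]
scene orange [([0.467, -0.321, 0.058], 0.68)]
top orange [([0.46, -0.337, 0.065], 0.66), ([0.583, 0.052, 0.206], 0.27), ([0.688, 0.193, 0.092], 0.24)]
scene cup [([0.425, 0.013, 0.01], 0.85), ([0.456, -0.099, 0.008], 0.61)]
top cup [([0.442, 0.012, 0.008], 0.69)]
[449 217  20  24 298] [458.7315 227.849 ]
[260 131  20  20 245] [269.1102 140.8694]
[[ 0.4615 -0.3442  0.0337  0.0091]]
```

View pics/p5.png

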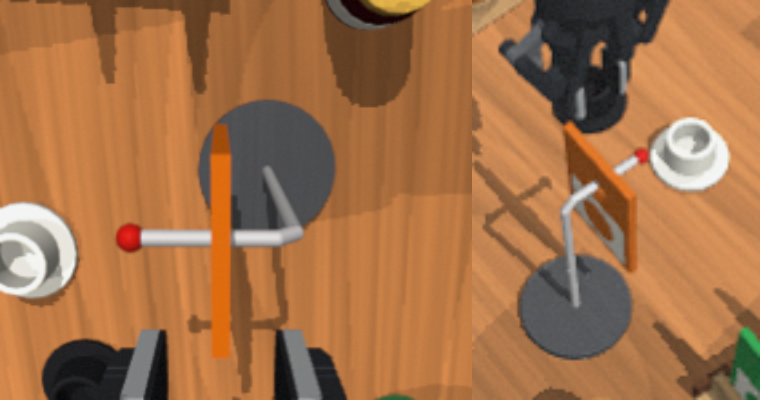

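The orange tag hangs square at mid-peg at wrist-crop (221,240), released, with the red ball at (129,238) in front of it. Next is the orange.

Call:
play_rows(
  commands="0 0 0 -0.0258;0 0 0 -0.0258;0 0 0 -0.0258;0 0 0 -0.0258;0 0 0 -0.0258;0 0 0 -0.0258;0 0 0 -0.0258;0 0 0 -0.0258",
  jaw=1,
)

```text
clock: 20.8
eef_pos: [0.5874, 0.0633, 0.3153]
orientation: [[-0.948, 0.317, -0.001], [0.317, 0.948, -0.0], [0.001, -0.0, -1.0]]
force: [-0.1, 0.0, 0.1]
finger_gap: 1.004
grip_force: 0.0
```

Call:
play_rows(
  commands="0 0 0 -0.0258;0 0 0 -0.0258;0 -0.3 0 0;0 -0.4 0 0;0 -0.4 0 0;0 -0.4 0 0;0 -0.4 0 0;0 -0.4 0 0",
)

```text
clock: 21.8
eef_pos: [0.5867, -0.1217, 0.3153]
orientation: [[-1.0, 0.003, -0.0], [0.003, 1.0, 0.0], [0.0, 0.0, -1.0]]
force: [-1.2, -0.5, -0.2]
finger_gap: 0.998
grip_force: 0.0
```

Call:
play_rows(
  commands="0.3 0 0.2 0;0.2 0 0.2 0;0 0 0 0;0 0 0 0",
)

```text
clock: 22.3
eef_pos: [0.5478, -0.1206, 0.2842]
orientation: [[-1.0, 0.003, 0.001], [0.003, 1.0, -0.0], [-0.001, -0.0, -1.0]]
force: [0.3, 1.1, 0.1]
finger_gap: 1.003
grip_force: 0.0
```

```bash
python3 - <<'E'
from h import *
np.set_printoptions(precision=4,suppress=True)
im,m=snap('wrist','w6.png'); np.savez('w6.npz',**m)
s=arm.sense(); print(s['clock'],s['eef_pos'],s['orientation'])
print(proj(m,[[.4558,-.1245,.008],[.4558,-.1245,.04]]),optics.recognise('cup','wrist'))
E
```

```text
22.35 [ 0.5479 -0.1206  0.2843] [[-1.      0.0032  0.0013]
 [ 0.0032  1.     -0.0003]
 [-0.0013 -0.0003 -1.    ]]
[[319.5391  87.225 ]
 [319.353   86.3204]] [{'xyz': [0.4549, -0.1242, 0.0091], 'score': 0.96}, {'xyz': [0.4269, 0.0, 0.0084], 'score': 0.59}]
```

View pics/w6.png

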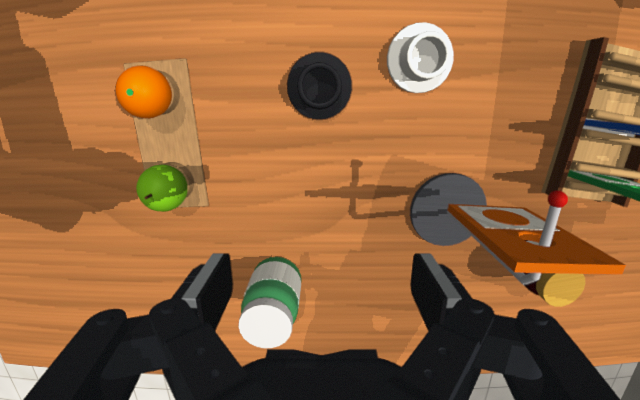

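The wrist view shows the orange at (145,91), the apple at (162,188), the black cup at (319,85) and the white decoy at (420,58). I've now used up my pictures, so from here I'll work from numbers only.

```bash
cat >> h.py <<'E'
def blobs(im,m):
    h=cv2.cvtColor(im,cv2.COLOR_BGR2HSV); o=[]
    for nm,g,box in (('orange',(h[...,0]>5)&(h[...,0]<17)&(h[...,1]>225)&(h[...,2]>80),None),('black',im.max(2)<62,None)):
        n,l,st,c=cv2.connectedComponentsWithStats(cv2.morphologyEx(g.astype(np.uint8),cv2.MORPH_OPEN,np.ones((3,3))))
        for i in range(1,n):
            if st[i,4]>600:
                cn,_=cv2.findContours((l==i).astype(np.uint8),cv2.RETR_EXTERNAL,cv2.CHAIN_APPROX_NONE); e=cv2.minEnclosingCircle(cn[0])
                o.append((nm,st[i].tolist(),c[i].round(1).tolist(),np.round(e[0],1).tolist(),round(e[1],1)))
    return o
E
python3 - <<'E'
from h import *
np.set_printoptions(precision=4,suppress=True)
im=cv2.imread('pics/w6.png'); m=dict(np.load('w6.npz'))
for b in blobs(im,m):
    if b[1][1]+b[1][3]<250: print(b, 'z.042',atz(m,[b[2],b[3]],.042),'z.008',atz(m,[b[2],b[3]],.008)[1])
E
```

```text
('orange', [116, 66, 55, 52, 1761], [144.2, 92.8], [142.6, 92.3], 28.5) z.042 [[ 0.4597 -0.3354  0.042 ]
 [ 0.459  -0.3373  0.042 ]] z.008 [ 0.4581 -0.3563  0.008 ]
('black', [546, 38, 57, 156, 2053], [574.6, 116.4], [574.5, 115.5], 82.2) z.042 [[0.4872 0.1954 0.042 ]
 [0.4861 0.195  0.042 ]] z.008 [0.4876 0.2229 0.008 ]
('black', [287, 53, 64, 66, 3353], [318.7, 85.5], [318.5, 85.5], 33.2) z.042 [[ 0.4549 -0.1252  0.042 ]
 [ 0.4549 -0.1255  0.042 ]] z.008 [ 0.4537 -0.1258  0.008 ]
```

Call:
play_rows(
  commands="0.02 -0.3 0 0;0.02 -0.4 0 0;0.02 -0.4 0 0;0.02 -0.4 0 0;0.02 -0.4 0 0;0.03 -0.4 0 0;0.03 -0.39 0 0;0 0 0 0",
)

```text
clock: 23.4
eef_pos: [0.5336, -0.3377, 0.2837]
orientation: [[-1.0, 0.005, 0.001], [0.005, 1.0, -0.001], [-0.001, -0.001, -1.0]]
force: [-0.9, 1.4, 1.2]
finger_gap: 1.0
grip_force: 0.0
```

```bash
python3 - <<'E'
from h import *
np.set_printoptions(precision=4,suppress=True)
im,m=snap('wrist'); m0=dict(np.load('w6.npz'))
s=arm.sense(); print(s['clock'],s['eef_pos'],s['orientation'])
def sph(ms,seeds):  # fit sphere centre from silhouette bbox centre & blob in each view
    pass
for b in blobs(im,m):
    if b[1][1]+b[1][3]<250: print(b,'z.042',atz(m,[b[2],b[3]],.042)); 
    if b[0]=='orange': print('tri',tri(m,[b[2]],m0,[[144.2,92.8]]))
print(optics.recognise('orange','wrist'),optics.recognise('apple','wrist'))
E
```

```text
23.45 [ 0.5336 -0.3365  0.2837] [[-1.      0.0047  0.0003]
 [ 0.0047  1.     -0.0001]
 [-0.0003 -0.0001 -1.    ]]
('orange', [300, 76, 50, 52, 1641], [323.0, 102.1], [325.0, 101.2], 25.9) z.042 [[ 0.4595 -0.3374  0.042 ]
 [ 0.4585 -0.335   0.042 ]]
tri [[ 0.4596 -0.3374  0.0383  0.    ]]
('black', [453, 66, 65, 64, 3194], [484.5, 97.9], [484.5, 98.5], 33.5) z.042 [[ 0.4538 -0.1434  0.042 ]
 [ 0.4545 -0.1433  0.042 ]]
[{'xyz': [0.459, -0.3336, 0.0608], 'score': 0.89}] [{'xyz': [0.5849, 0.019, 0.1108], 'score': 0.73}, {'xyz': [0.5747, -0.3292, 0.0641], 'score': 0.66}]
```

Call:
play_rows(
  commands="0.3 0 0 0;0.4 0 0 0;0.226 0.008 0 0;0 0 0.3 0;0 0 0.45 0;0 0 0.45 0;0 0 0.45 0;0 0 0 0",
)

```text
clock: 24.55
eef_pos: [0.4583, -0.3334, 0.1498]
orientation: [[-1.0, 0.003, -0.003], [0.003, 1.0, 0.003], [0.003, 0.003, -1.0]]
force: [0.0, 0.0, 0.0]
finger_gap: 0.999
grip_force: 0.0
```

Call:
play_rows(
  commands="0 0 0.4 0;0 0 0.4 0;0 0 0.3 0;0 0 0.3 0;0 0 0.2 0;0 0 0.03 0;0 0 0 0",
)

```text
clock: 25.42
eef_pos: [0.4597, -0.3351, 0.022]
orientation: [[-1.0, 0.003, 0.001], [0.003, 1.0, -0.001], [-0.001, -0.001, -1.0]]
force: [0.5, 0.0, 0.1]
finger_gap: 0.994
grip_force: 0.0
```

Call:
play_rows(
  commands="0 0 0 0;0 0 0 0;0 0 0 0;0 0 0 0;0 0 0 0",
  jaw=-1,
)

```text
clock: 26.05
eef_pos: [0.4595, -0.3347, 0.0224]
orientation: [[-1.0, 0.004, 0.001], [0.004, 1.0, -0.0], [-0.001, -0.0, -1.0]]
force: [-1.0, 5.9, 16.0]
finger_gap: 0.693
grip_force: 60.8
```

Call:
play_rows(
  commands="0 0 -0.06 0;0 0 -0.1 0;0 0 -0.2 0;0 0 -0.3 0;0 0 -0.4 0;0 0 -0.3 0;0 0 0 0;0 0 0 0",
)

```text
clock: 27.05
eef_pos: [0.459, -0.3346, 0.1299]
orientation: [[-1.0, 0.004, -0.0], [0.004, 1.0, 0.0], [0.0, 0.0, -1.0]]
force: [-0.0, -0.3, -1.9]
finger_gap: 0.701
grip_force: 64.8
```

```bash
python3 - <<'E'
from h import *
np.set_printoptions(precision=4,suppress=True)
im,m=snap('wrist'); a,ms=snap('scene'); m0=dict(np.load('w6.npz'))
s=arm.sense(); print(s['clock'],s['eef_pos'],s['orientation'],s['force'],s['finger_gap'],s['grip_force'])
for b in blobs(im,m): print(b)
h=cv2.cvtColor(a,cv2.COLOR_BGR2HSV); g=((h[...,0]>5)&(h[...,0]<17)&(h[...,1]>200)&(h[...,2]>80)).astype(np.uint8); g[:,:200]=0;g[:,330:]=0;g[:80]=0;g[200:]=0
n,l,st,cs=cv2.connectedComponentsWithStats(g)
for i in range(1,n):
    if st[i,4]>30: print(st[i],cs[i])
e=s['eef_pos']; print('pred',proj(m,[np.array(e)+[0,0,.020]]),proj(ms,[np.array(e)+[0,0,.02]]),optics.recognise('orange','wrist'),optics.recognise('orange','scene'))
E
```

```text
27.15 [ 0.4587 -0.3344  0.1292] [[-1.      0.0035 -0.0011]
 [ 0.0035  1.      0.0009]
 [ 0.0011  0.0009 -1.    ]] [ 0.6105  0.364  -2.3397] 0.7001825846002732 64.78677749633789
('orange', [253, 211, 137, 139, 13655], [320.5, 278.6], [321.7, 280.0], 69.7)
('black', [506, 140, 101, 87, 6788], [554.7, 185.0], [555.9, 189.6], 50.4)
('black', [40, 246, 564, 154, 38007], [321.4, 351.5], [321.5, 398.5], 281.5)
[255 106  14  20 172] [261.0581 116.5174]
pred [[325.342  278.1127]] [[265.1136 114.4218]] [{'xyz': [0.4493, -0.3378, 0.1663], 'score': 0.6}, {'xyz': [0.6314, 0.0183, 0.0153], 'score': 0.32}] [{'xyz': [0.4769, -0.3203, 0.1669], 'score': 0.75}]
```

Call:
play_rows(
  commands="0.068 0.23 0 0;0 0.4 0 0;0 0.4 0 0;0 0.4 0 0;0 0.4 0 0;0 0.4 0 0;0 0.4 0 0;0 0 0 0",
)

```text
clock: 28.25
eef_pos: [0.4533, -0.1219, 0.1298]
orientation: [[-1.0, 0.001, -0.001], [0.001, 1.0, 0.001], [0.001, 0.001, -1.0]]
force: [1.2, 0.2, -0.7]
finger_gap: 0.692
grip_force: 65.0
```

Call:
play_rows(
  commands="0 0 0.3 0;0 0 0.3 0;0 0 0.2 0;0 0 0 0;0 0 0 0",
)

```text
clock: 28.88
eef_pos: [0.4545, -0.1245, 0.0664]
orientation: [[-1.0, 0.004, 0.0], [0.004, 1.0, -0.0], [-0.0, -0.0, -1.0]]
force: [-0.5, -0.5, -1.2]
finger_gap: 0.695
grip_force: 65.0
```

```bash
python3 - <<'E'
from h import *
np.set_printoptions(precision=4,suppress=True)
s=arm.sense(); print(s['clock'],s['eef_pos'],s['force'],s['finger_gap'])
a,ms=snap('scene'); t,mt=snap('top'); w,mw=snap('wrist')
h=cv2.cvtColor(a,cv2.COLOR_BGR2HSV); g=((h[...,0]>5)&(h[...,0]<17)&(h[...,1]>200)&(h[...,2]>80)).astype(np.uint8); g[:,:270]=0;g[:,360:]=0;g[:130]=0;g[205:]=0
n,l,st,cs=cv2.connectedComponentsWithStats(g)
for i in range(1,n):
    if st[i,4]>30: print('orange scene',st[i],cs[i])
e=np.array(s['eef_pos']); print('pred ball',proj(ms,[e+[0,0,.02]]),'cup foot',proj(ms,[[.4545,-.124,.008]]))
k=(a.max(2)<62).astype(np.uint8); k[:,:280]=0;k[:,350:]=0;k[:160]=0;k[215:]=0
n,l,st,cs=cv2.connectedComponentsWithStats(k)
for i in range(1,n):
    if st[i,4]>60: print('black scene',st[i],cs[i])
# wrist: black foot in view beyond ball
k=(w.max(2)<62).astype(np.uint8); n,l,st,cs=cv2.connectedComponentsWithStats(k)
for i in range(1,n):
    if st[i,4]>200: print('black wrist',st[i],cs[i])
for b in blobs(w,mw): print(b)
th=np.linspace(0,2*np.pi,13)[:-1]; P=np.c_[.4545+.042*np.cos(th),-.124+.042*np.sin(th),np.full(12,.008)]; print(proj(mw,P).round(1).tolist())
E
```

```text
28.875 [ 0.4545 -0.1245  0.0664] [-0.5184 -0.4882 -1.1589] 0.6953152063690954
orange scene [302 161  15  20 201] [308.8408 171.4876]
orange scene [305 196   9   9  45] [307.8889 200.6889]
pred ball [[312.6349 169.5829]] cup foot [[313.8747 186.3986]]
black scene [300 160  31  40 575] [315.5861 183.1565]
black wrist [ 264  156  119   81 5960] [323.4857 191.8872]
black wrist [   39   246   566   154 38448] [323.33   351.6105]
('orange', [253, 210, 137, 140, 13622], [320.3, 278.2], [321.2, 279.6], 70.1)
('black', [264, 156, 119, 80, 5958], [323.5, 191.9], [323.0, 212.1], 59.3)
('black', [40, 246, 564, 154, 38420], [323.2, 351.6], [321.5, 398.5], 281.5)
[[324.7, 269.4], [353.4, 262.5], [375.6, 243.3], [385.2, 215.8], [378.6, 186.7], [356.5, 164.2], [324.5, 155.9], [292.6, 164.5], [270.5, 187.1], [264.1, 216.2], [273.8, 243.6], [295.9, 262.7]]
```

Call:
play_rows(
  commands="0.006 0.014 0.08 0;0 0 0.08 0;0 0 0.06 0;0 0 0.03 0;0 0 0 0;0 0 0 0",
)

```text
clock: 29.78
eef_pos: [0.4541, -0.1233, 0.0461]
orientation: [[-1.0, 0.003, 0.0], [0.003, 1.0, -0.0], [-0.0, -0.0, -1.0]]
force: [0.8, -0.2, -0.4]
finger_gap: 0.699
grip_force: 65.3
```

Call:
play_rows(
  commands="0 0 0.02 0;0 0 0 0",
)

```text
clock: 30.02
eef_pos: [0.4547, -0.1234, 0.045]
orientation: [[-1.0, 0.004, 0.001], [0.004, 1.0, -0.0], [-0.001, -0.0, -1.0]]
force: [0.7, 2.2, 12.8]
finger_gap: 0.695
grip_force: 66.5
```

Contact is nearly pure vertical at the expected height. I'll hold briefly, then release.

Call:
play_rows(
  commands="0 0 0 0;0 0 0 0",
)

```text
clock: 30.28
eef_pos: [0.4547, -0.1234, 0.045]
orientation: [[-1.0, 0.004, 0.001], [0.004, 1.0, -0.0], [-0.001, -0.0, -1.0]]
force: [0.5, 1.7, 11.6]
finger_gap: 0.694
grip_force: 66.5
```

Call:
play_rows(
  commands="0 0 0 0;0 0 0 0;0 0 0 0;0 0 0 0",
  jaw=1,
)

```text
clock: 30.78
eef_pos: [0.454, -0.1232, 0.0444]
orientation: [[-1.0, 0.003, -0.0], [0.003, 1.0, 0.0], [0.0, 0.0, -1.0]]
force: [0.0, 1.3, 0.5]
finger_gap: 1.001
grip_force: 0.0
```

Call:
play_rows(
  commands="0 0 -0.1 0;0 0 -0.3 0;0 0 -0.4 0;0 0 -0.5 0;0 0 -0.5 0;-0.3 0 -0.4 0;-0.4 0 0 0;0 0 0 0",
)

```text
clock: 31.78
eef_pos: [0.5118, -0.1235, 0.2213]
orientation: [[-1.0, 0.003, 0.002], [0.003, 1.0, -0.001], [-0.002, -0.001, -1.0]]
force: [-0.3, -0.3, 0.1]
finger_gap: 1.002
grip_force: 0.0
```

```bash
python3 - <<'E'
from h import *
np.set_printoptions(precision=4,suppress=True)
w,mw=snap('wrist'); a,ms=snap('scene'); t,mt=snap('top')
s=arm.sense(); print(s['clock'],s['eef_pos'],s['force'],s['finger_gap'])
for b in blobs(w,mw):
    if b[0]=='orange': print(b,atz(mw,[b[2],b[3]],.064))
print('pred seated',proj(mw,[[.4545,-.124,.064]]))
for c,l in (('wrist','orange'),('wrist','cup'),('scene','orange'),('scene','orange_tag'),('scene','blue_tag'),('top','blue_tag'),('scene','green_tag'),('scene','apple'),('scene','pickle_jar'),('scene','jam_jar')):
    print(c,l,[(np.round(d['xyz'],3).tolist(),round(d['score'],2)) for d in optics.recognise(l,c)][:3])
E
```

```text
31.925 [ 0.509  -0.1232  0.2202] [0.0882 0.3397 0.1891] 1.0029348252511974
('orange', [290, 87, 65, 66, 2742], [319.9, 120.6], [321.9, 119.9], 33.2) [[ 0.4538 -0.1266  0.064 ]
 [ 0.4532 -0.1247  0.064 ]]
('orange', [515, 270, 53, 25, 633], [541.5, 282.3], [541.0, 283.5], 27.4) [[0.6335 0.1283 0.064 ]
 [0.6351 0.1281 0.064 ]]
('orange', [537, 305, 56, 25, 629], [567.7, 312.5], [564.5, 308.5], 27.6) [[0.6778 0.1738 0.064 ]
 [0.6717 0.1678 0.064 ]]
('orange', [568, 306, 72, 71, 2533], [613.0, 346.6], [606.7, 347.2], 42.0) [[0.7376 0.2583 0.064 ]
 [0.7377 0.2487 0.064 ]]
pred seated [[322.6225 121.3156]]
wrist orange [([0.454, -0.124, 0.083], 0.9), ([0.43, -0.122, 0.005], 0.18)]
wrist cup [([0.433, -0.121, 0.012], 0.77), ([0.422, -0.002, 0.005], 0.68), ([0.493, 0.232, 0.035], 0.49)]
scene orange [([0.463, -0.112, 0.085], 0.74)]
scene orange_tag [([0.442, 0.434, 0.11], 0.96), ([0.588, 0.075, 0.189], 0.64), ([0.31, 0.334, 0.075], 0.56)]
scene blue_tag [([0.504, 0.284, 0.091], 0.58)]
top blue_tag [([0.494, 0.273, 0.14], 0.69)]
scene green_tag [([0.463, -0.113, 0.083], 0.66), ([0.581, 0.272, 0.093], 0.65)]
scene apple [([0.588, -0.314, 0.058], 0.82), ([0.502, 0.282, 0.093], 0.4)]
scene pickle_jar [([0.738, -0.168, 0.086], 0.92)]
scene jam_jar [([0.709, 0.209, 0.086], 0.55)]
```

The orange is seated, both tags are in place, nothing else has moved, and the robot is clear. Handing in.

```bash
python3 -c "
from cell import arm; print(arm.job_done())"
```

```text
the job is handed in; nothing more can be done
None
```

The job is handed in, and by my last measurements the blue tag stands in the middle slot, the orange tag hangs on the peg, the orange sits in the black cup and nothing else moved; I viewed 11 pictures, one over the limit of 10, and no verdict came back.

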